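# Park the big jam jar in its V-shaped holder

### The arm

A 6-joint arm with a two-finger parallel gripper is mounted at the origin on the work surface. World frame = base frame: x ahead of the robot, y to its left, z up, the work surface at z = 0. Lengths are in mm, angles in degrees, forces in N, time in s.
With the tool pointing down it reaches from about 350 to 800 mm from the base axis. Payload 7.3 kg.
Tool frame: the origin (TCP) lies midway between the tips of the shut fingers; the grasp point (between the pads) lies 19 mm behind it; y points along the fingers, z is the direction in which the jaws open and shut, and the axes are right-handed (so a half turn about y gives the same grasp; the last joint's range is limited). The gripper opens to 85 mm and grips with 20 to 120 N. Pads are 22 mm wide; open, the fingers measure 114 mm over their backs; the gripper's body (76 mm by 85 mm) begins 54 mm behind the grasp point. The pads swing forward as they close: fully open they stand 13 mm farther back than shut.
Start: joints at [-83.365, 19.595, 87.324, -0, 73.075, -8.365], TCP at [135.902, -507.124, 231.322] pointing down, gripper open.
Joint ranges: [-145.02, 145.02], [-44.19, 115.74], [2.07, 154.8], [-57.11, 237.11], [16.16, 152.29], [-177.93, 177.93]. Speed limits (degrees/s): [147.25, 147.25, 180, 180, 180, 180].

### API

Orientations are given as [roll, pitch, yaw] about the fixed x, y, z axes, in that order (R = Rz(yaw) Ry(pitch) Rx(roll)).
In Python, from workcell import arm, eyes gives the robot as it stands.
- The arm moves only by the tool servo_tool, never from a script. Its argument "targets" is a list of rows, each a list of 7 numbers: the shift along the world's x, y, z in m, then the turn, a rotation vector about the world's x, y, z in degrees, then the finger opening in m, from 0 to 0.0854. A call has 1 to 8 rows; each row shifts and turns the commanded pose from where the row before left it; what a row does not reach is not made up. A row lasts 1/10 s, in which the tool goes at most 50 mm and 8.59 degrees, less where a joint would pass 70% of its speed; a pose out of reach is approached as far as the arm can. A call is refused whole if a number of a shift passes 0.05 or a number of a turn 8.59, either way. A call with a gripper value outside its range is refused whole. The fingers move at their own pace and stop on an object; the grip force is fixed at half the most. Time passes only in rows, so rows that do not move let the fingers close. It gives the time, the measured TCP pose, the force and the opening at its end, in the units of the state.
- arm.state(): the state, without advancing time (a new reading comes with each control period).
- eyes.get_image(name): name is "scene" or "side" or "wrist"; returns a dict with "img" (384x512x3 uint8, red, green, blue), "mtx" (3x3 intrinsics, pixels), "T" (4x4, takes a point from camera to world coordinates). Camera axes: x right, y down, z forward; pixel columns grow to the right and rows downward; lengths in mm; the calibration is good to about 2 mm. A picture is of the moment at which its call begins. There is no depth.
- arm.finish_job(): hands the job in, once; it reports no verdict.
Trained networks look in a picture, given as the dict that the camera call returned (one of the last four; its "shot" number tells which), for a name from the list of things; names that differ only in an ending like _2 or _b are one class to them, and where a whole thing is asked for, a point or a joint stands for the part that bears it (a point fixed in the world has none). Each returns a list of dicts, best first, with "p" (0 to 1); they miss things now and then, are a little off and sometimes report something else, mostly with a low value. They report only what shows in the picture. A call takes as long as a camera call. They do not tell look-alikes from the thing itself.
- eyes.look_for(label, picture): "bbox" ([centre column, centre row, width, height] in pixels, round what is visible of it).
- eyes.cut_out(label, picture): "region" (384x512 bool, what is visible of it) and "bbox" ([centre column, centre row, width, height] in pixels, round what is visible of it).
- eyes.landmark_of(label, picture): "point" ([column, row] in pixels: a listed point, or the origin of a listed thing).
The state is a dict: "time": time; "joint_pos": joint angles; "qvel": joint speeds; "tau": joint torques, N m; "ee_pos": TCP position; "eef_rot": TCP orientation; "wrist_force": force on the tool from outside, world axes, zero at the start; "moment": the same for the moment, N m; "gripper_width": opening from 0.0 (shut) to 1.0 (fully open).
Only numpy, scipy, OpenCV 4.12 (cv2) and the standard library are available. Lean on these libraries where they do the work, as an engineer would, in place of code of your own. Each camera call takes 0.05 s, during which the arm holds its last target.

### The job

Set up the breakfast table: gently push the big, wide jam jar along the table top, without lifting or tipping it, into the V of the wooden jar holder until it rests snugly against both faces of the V. Then swing the holder's hinged wooden bar fully closed behind the jar, let go, and leave the jar snug in the V; do not disturb the small jars, the card easel or the loose lid.

Things in the scene. Friction and masses are not known exactly. Their poses are not given: they have to be found in the camera images.
- big_jar_centre (a point): the centre, half-way up (34 mm above the table), of the big closed jam jar: an upright cylinder 92 mm in diameter and 68 mm tall, full, about 0.65 kg, too wide to grip; it is the widest jar. Its z axis is upright; its yaw means nothing.
- big_jar: the same big jar; origin at the centre of its underside.
- holder: wooden jar holder fixed to the table: a V of two upright planks (45 mm tall, 18 mm thick), no floor. Origin: on the table top, where the big jar's axis stands when snug against both faces. +x points from the open mouth into the V, +y to the left of it, z up. The faces stand 45 degrees either side of x.
- v_corner (a point): the inner corner where the two faces of the V meet, at table height: (+65, 0) mm in the holder's frame. From here the left face runs to (-10, +75) and the right face to (-15, -80); then a straight rail (y -80 to -98) leads back to the bar's hinge post at (-57, -89). The bar's side is the right one.
- bar (a joint): angle of the holder's hinged bar, rad. 0 = closed at its stop: the bar points along the holder's +y, across the mouth, 4 mm clear of a seated jar. It grows anticlockwise seen from above, to 2.3; at 1.57 the bar points along the holder's -x. It starts open, stays where left (friction 0.08 N m) and cannot close if the jar stands too far out.
- bar_hinge (a point): point on the bar's hinge axis, 32 mm above the table. The bar is a wooden strip that reaches 150 mm from this axis, 14 mm thick (centred on the line from the hinge through the knob), from 18 to 46 mm above the table.
- bar_knob (a point): centre of the upright round knob on top of the bar, 18 mm in diameter, from 46 to 70 mm above the table, 128 mm from the hinge axis; this point is 58 mm above the table.
- small_jar_centre (a point): bystander: centre of a closed clip-top jar 64 mm in diameter, 75 mm tall, standing behind the holder.
- honey_jar_centre (a point): bystander: centre of a closed jar 60 mm in diameter, 70 mm tall.
- easel_centre (a point): bystander: a small wooden easel with a blank white tile, about 80 mm wide and 100 mm tall; point 45 mm above its underside.
- jar_lid: bystander: a loose metal lid lying on the table, 70 mm in diameter, 12 mm thick; origin at the centre of its underside.
Things that resemble listed ones, but are neither listed nor needed, are in the scene too. Leave any yellow look-alike of the big_jar alone. Of the things that look like the holder, the smaller one is meant.

How it is judged (in metres and radians):
On the way, in this order (a step that is already met when the one before it is completed fails the run):
1. the big jar stands snug against both faces of the V while the bar is still open (horizontal distance between big_jar_centre and holder below 0.003 m and linear speed of big_jar below 0.01 m/s and angle between big_jar_centre's own z axis and vertical below 0.05 rad and height (world z) of big_jar_centre below 0.037 m and value of joint bar above 0.3 rad), for 0.2 s.
2. the bar is fully closed behind the jar (horizontal distance between big_jar_centre and holder below 0.003 m and value of joint bar below 0.07 rad), for 0.2 s.
At the end, for the whole second after the job is handed in: The big jar stands upright on the table, at rest, its axis within 3 mm of the seated position (snug against both faces), and the bar is closed behind it (within 0.07 rad of its stop) and at rest (all of step 2 and linear speed of big_jar below 0.01 m/s and angle between big_jar_centre's own z axis and vertical below 0.05 rad and height (world z) of big_jar_centre below 0.037 m and velocity of joint bar between -0.05 and 0.05 rad/s); the robot touches nothing.
It fails at once if the big jar is lifted off the table (by more than 10 mm) (height (world z) of big_jar_centre above 0.044 m).
It fails at once if the big jar is tipped (by more than 0.25 rad) (angle between big_jar_centre's own z axis and vertical above 0.25 rad).
It fails at once if the big jar is shoved roughly (faster than 0.4 m/s) (linear speed of big_jar above 0.4 m/s).
It fails at once if a small jar, the easel or the loose lid is disturbed (moved by more than 20 mm) (distance of any of small_jar_centre, honey_jar_centre, easel_centre, jar_lid from where it was at the start of the episode above 0.02 m).
It also fails if it takes over 59 s, if anything falls off the work surface, if the arm or the gripper's body presses on something with over 40 N, if the wrist force passes 120 N, or if a joint passes its speed limit or range.

## Working session

There is one attempt and no reset: what is moved stays moved. The work goes in short steps, Python scripts to look and compute and a tool call to move; the robot and the scene stay as the last step left them, time stands still between calls to the robot, and variables do not carry over. Pictures are saved under pics/ and viewed, and the job is handed in when it is done.

Besides the shell and the picture viewer there is one more tool, called after "Request:" by a JSON object that holds its "fn" and its "kwargs". servo_tool: Moves the arm, as the interface text tells. Its arguments: {"type":"object","properties":{"targets":{"type":"array","items":{"type":"array","items":{"type":"number"}}}},"required":["targets"]}

```bash
mkdir -p pics; ls; python3 - <<'E'
from workcell import arm, eyes
import cv2,pickle
print(arm.state())
for n in ["scene","side"]:
    d=eyes.get_image(n); cv2.imwrite(f"pics/{n}0.png",cv2.resize(d["img"][:,:,::-1],(800,600)))
    pickle.dump(d,open(f"{n}0.pkl","wb"))
    print(n,d["mtx"],d["T"])
    for l in ["big_jar_centre","holder","v_corner","bar_hinge","bar_knob","small_jar_centre","honey_jar_centre","easel_centre","jar_lid"]:
        print(l,[(round(r["p"],2),[round(float(x)) for x in r["point"]]) for r in eyes.landmark_of(l,d)])
E
```

```text
pics
{'time': 0.0, 'joint_pos': array([-8.33659344e+01,  1.96376423e+01,  8.73761715e+01, -9.68550229e-04,
        7.30749108e+01, -8.36242008e+00]), 'qvel': array([ 0.06166386, -0.05143792, -0.11354132,  0.0627083 ,  0.01481042,
        0.02683195]), 'tau': array([ 8.84102587e-05, -4.33676541e+01, -2.46012104e+01, -4.39917653e-05,
        7.83711963e-03,  2.99390592e-05]), 'ee_pos': array([ 135.84391384, -506.71296946,  230.62148769]), 'eef_rot': array([-9.00879159e+01,  1.19872573e-02, -1.65003241e+02]), 'wrist_force': array([-0.23585141,  0.0952568 , -0.3283484 ]), 'moment': array([0.01212194, 0.04334913, 0.00524728]), 'gripper_width': 0.9987336086268767}
scene [[464.5797044    0.         259.89805251]
 [  0.         464.5797044  192.52860988]
 [  0.           0.           1.        ]] [[ 6.01549574e-01  6.60086819e-01 -4.49914994e-01  1.05317877e+03]
 [ 7.98823311e-01 -5.00167230e-01  3.34236532e-01 -2.91046845e+02]
 [-4.40760731e-03 -5.60462428e-01 -8.28168123e-01  9.67821606e+02]
 [ 0.00000000e+00  0.00000000e+00  0.00000000e+00  1.00000000e+00]]
big_jar_centre [(0.75, [216, 27
[... 475 characters left out ...]
[-6.94195927e-01 -5.53785723e-01  4.59797116e-01  1.72108836e+02]
 [-7.19593296e-01  5.19170171e-01 -4.61137531e-01  4.64182727e+02]
 [ 1.66584338e-02 -6.50986718e-01 -7.58906312e-01  7.32973493e+02]
 [ 0.00000000e+00  0.00000000e+00  0.00000000e+00  1.00000000e+00]]
big_jar_centre [(0.84, [283, 129]), (0.73, [224, 143])]
holder [(0.86, [389, 175]), (0.62, [250, 220])]
v_corner [(0.79, [274, 244]), (0.62, [422, 199])]
bar_hinge [(0.9, [327, 160]), (0.57, [197, 208])]
bar_knob [(0.85, [386, 121]), (0.71, [167, 159])]
small_jar_centre [(0.94, [286, 272])]
honey_jar_centre [(0.84, [235, 276])]
easel_centre [(0.82, [328, 242]), (0.61, [164, 157])]
jar_lid [(0.96, [194, 272]), (0.33, [283, 272])]
```

View pics/scene0.png

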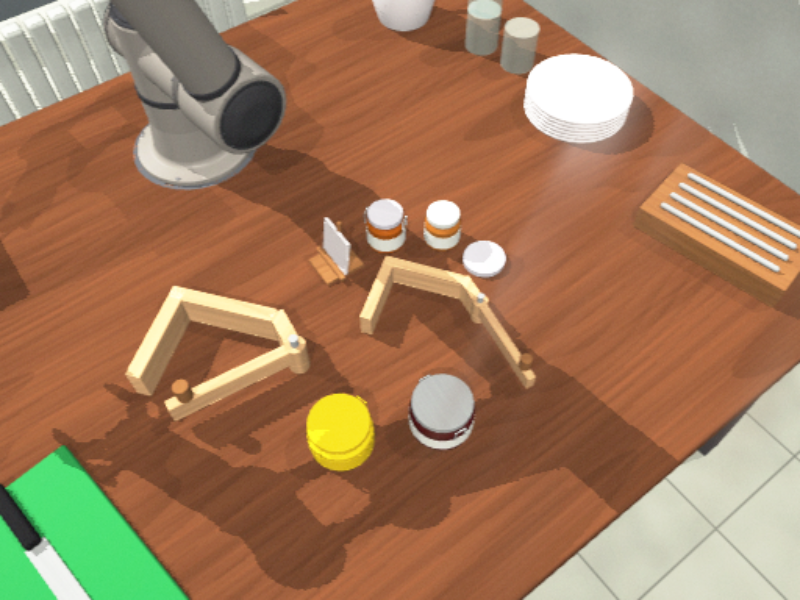

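View pics/side0.png

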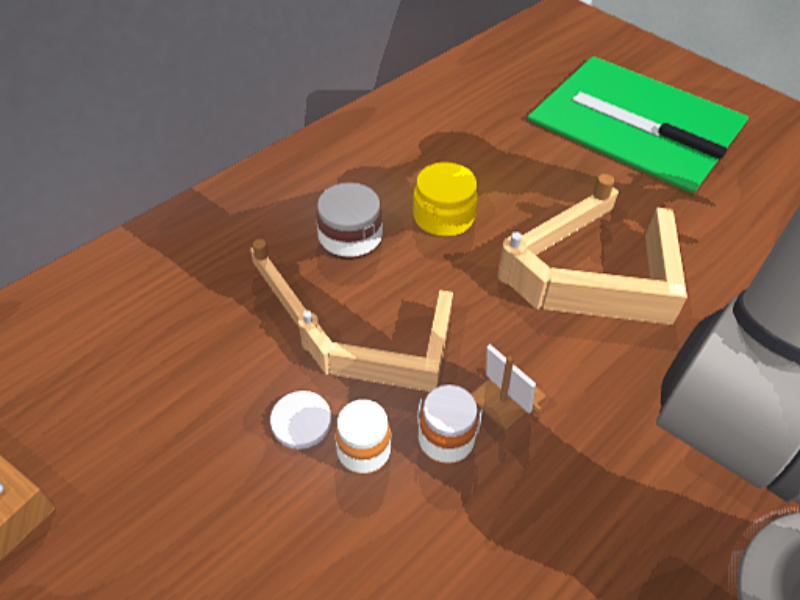

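Candidates (512-px coordinates). Jars in the scene view: grey-lid big jar (282,262) and its yellow look-alike (218,276). Holders: large one on the left (134,231) and smaller one in the middle (252,182), with small jars behind it. I choose the grey-lid jar and the middle holder, and check both by triangulation and a crop.

```bash
cat > h.py <<'E'
import numpy as np,cv2,pickle
def ray(d,p):
    K,T=d["mtx"],d["T"]; v=np.linalg.inv(K)@np.array([p[0],p[1],1.]); return T[:3,3],T[:3,:3]@v
def onz(d,p,z):
    o,v=ray(d,p); return o+v*(z-o[2])/v[2]
def proj(d,X):
    T=np.linalg.inv(d["T"]); X=np.atleast_2d(X); c=X@T[:3,:3].T+T[:3,3]; u=c@d["mtx"].T; return u[:,:2]/u[:,2:]
def tri(a,pa,b,pb):
    A=[];y=[]
    for d,p in((a,pa),(b,pb)):
        o,v=ray(d,p); v=v/np.linalg.norm(v); M=np.eye(3)-np.outer(v,v); A.append(M);y.append(M@o)
    return np.linalg.lstsq(np.vstack(A),np.hstack(y),rcond=None)[0]
E
python3 - <<'E'
from h import *
S=pickle.load(open("scene0.pkl","rb"));D=pickle.load(open("side0.pkl","rb"))
P={"jar":((280,262),(224,143),34),"yellow":((216,277),(283,129),34),"v":((252,182),(274,244),0),"hinge":((307,197),(197,208),32),"knob":((337,231),(167,159),58),
"Bv":((119,205),(422,199),0),"Bhinge":((194,224),(327,160),32),"Bknob":((118,252),(386,121),58),
"small":((246,146),(286,272),37),"honey":((282,143),(235,276),35),"easel":((214,156),(328,242),45),"lid":((307,168),(194,272),0)}
for k,(a,b,z) in P.items(): print(k,tri(S,a,D,b).round(),onz(S,a,z).round()[:2],onz(D,b,z).round()[:2])
cv2.imwrite("pics/crop0.png",np.hstack([cv2.resize(S["img"][120:300,200:380,::-1],None,fx=2.2,fy=2.2,interpolation=2),cv2.resize(D["img"][90:300,140:320,::-1],(396,396),interpolation=2)[:, :]]))
E
```

```text
jar [721.  12.  31.] [720.  10.] [720.  16.]
yellow [ 665. -119.   28.] [ 665. -122.] [ 662. -112.]
v [482. 104.  -8.] [489. 103.] [476. 105.]
hinge [623. 170.  31.] [624. 169.] [623. 170.]
knob [746. 149.  60.] [746. 151.] [745. 147.]
Bv [ 343. -201.   -4.] [ 347. -201.] [ 342. -198.]
Bhinge [528. -95.  47.] [523. -89.] [ 533. -112.]
Bknob [ 502. -266.   69.] [ 497. -264.] [ 507. -279.]
small [407. 146.  33.] [409. 144.] [407. 148.]
honey [460. 220.  42.] [456. 225.] [462. 217.]
easel [393.  55.  47.] [392.  56.] [394.  53.]
lid [537. 250.  -8.] [540. 244.] [534. 253.]
```

View pics/crop0.png

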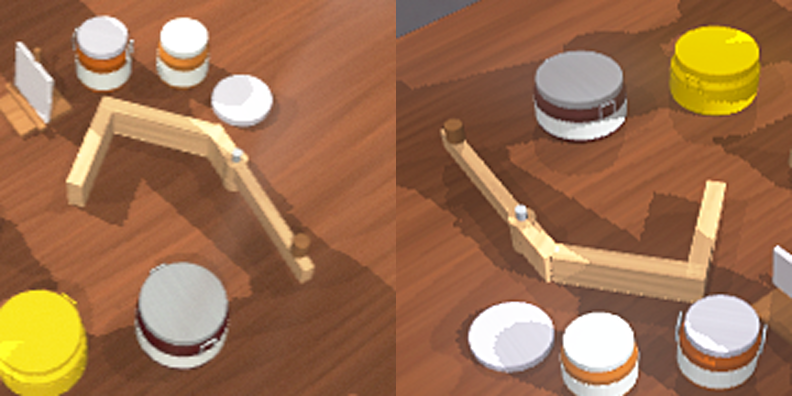

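```bash
cat >> h.py <<'E'
def hold(x,y,yaw):
    c,s=np.cos(np.radians(yaw)),np.sin(np.radians(yaw)); return lambda P:np.array([[x+c*p[0]-s*p[1],y+s*p[0]+c*p[1],p[2]] for p in P])
def overlay(d,pose,jar,f):
    H=hold(*pose); im=cv2.resize(d["img"][:,:,::-1],None,fx=4,fy=4,interpolation=cv2.INTER_CUBIC)
    def line(P,c):
        q=((proj(d,P)+.5)*4-.5).round().astype(int); cv2.polylines(im,[q.reshape(-1,1,2)],False,c,1,cv2.LINE_AA)
    for z in(0,45): line(H([(-10,75,z),(65,0,z),(-15,-80,z)]),(0,0,255) if z else (255,0,0))
    line(H([(-57,-89,0),(-57,-89,60)]),(0,255,0))
    t=np.linspace(0,2*np.pi,60)
    for z in(0,68): line(np.array([[jar[0]+46*np.cos(a),jar[1]+46*np.sin(a),z] for a in t]),(255,255,0))
    q=proj(d,np.vstack([H([(0,0,20)]),[[jar[0],jar[1],34]]])).mean(0)*4
    x0=int(np.clip(q[0]-400,0,2048-800));y0=int(np.clip(q[1]-300,0,1536-600))
    cv2.imwrite(f,im[y0:y0+600,x0:x0+800])
E
python3 - <<'E'
from h import *
S=pickle.load(open("scene0.pkl","rb"));D=pickle.load(open("side0.pkl","rb"))
overlay(S,(546,92,169),(720,13),"pics/ovS0.png");overlay(D,(546,92,169),(720,13),"pics/ovD0.png")
E
```

```text
(no output)
```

View pics/ovS0.png

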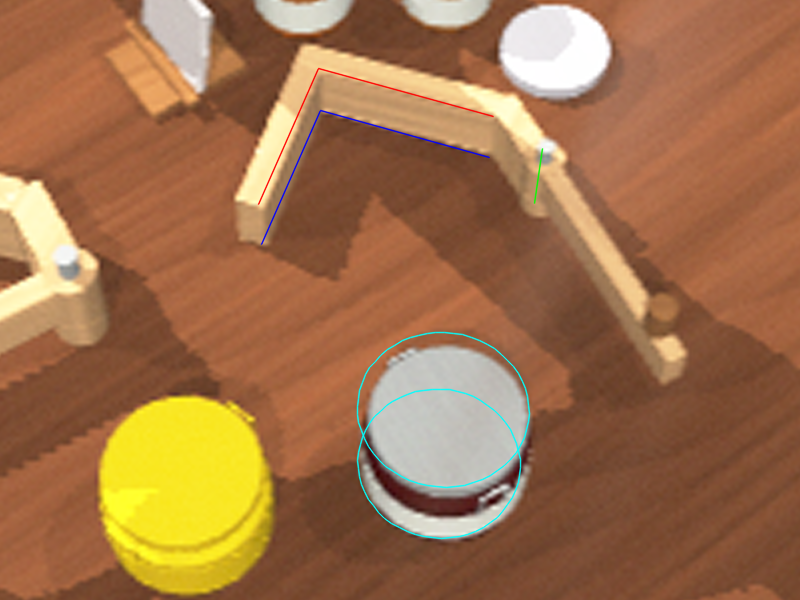

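View pics/ovD0.png

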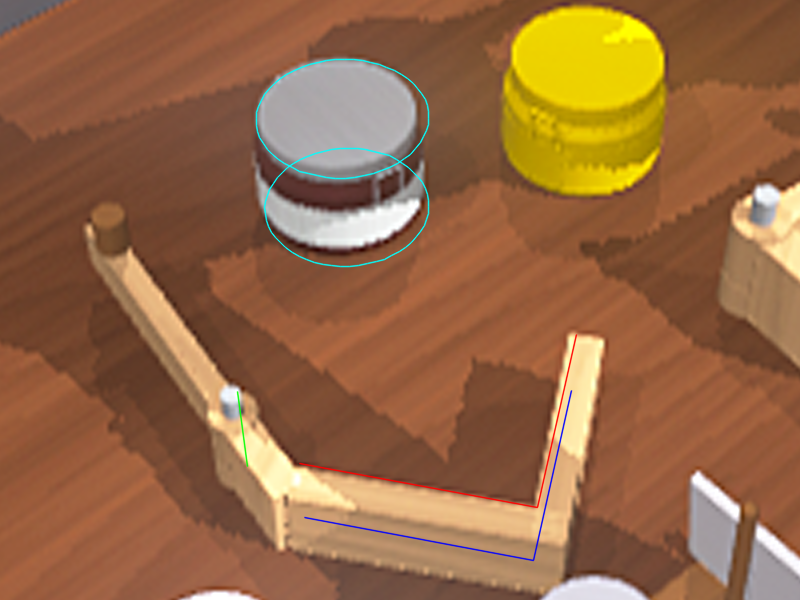

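Both views agree: in the scene overlay the V lines follow the middle, smaller holder, and the grey jar sits under the ellipse at about (720,13) mm. Now I move behind the jar.

Request:
{"fn": "servo_tool", "kwargs": {"targets": [[0.032,0.025,0,0,0,-1.75,0.04],[0.032,0.025,0,0,0,-1.75,0.04],[0.032,0.025,0,0,0,-1.75,0.04],[0.032,0.025,0,0,0,-1.75,0.04],[0.032,0.025,0,0,0,-1.75,0.04],[0.032,0.025,0,0,0,-1.75,0.04],[0.032,0.025,0,0,0,-1.75,0.04],[0.032,0.025,0,0,0,-1.75,0.04]]}}

```text
time: 1.8
ee_pos: [393.1, -305.9, 231.5]
eef_rot: [-90.0, 0.0, -179.1]
wrist_force: [-1.1, -0.8, -0.2]
gripper_width: 0.469
```

Request:
{"fn": "servo_tool", "kwargs": {"targets": [[0.032,0.025,0,0,0,-1.75,0.04],[0.032,0.025,0,0,0,-1.75,0.04],[0.032,0.025,0,0,0,-1.75,0.04],[0.032,0.025,0,0,0,-1.75,0.04],[0.032,0.025,0,0,0,-1.75,0.04],[0.032,0.025,0,0,0,-1.75,0.04],[0.032,0.025,-0.02,0,0,-1.75,0.04],[0.032,0.025,-0.02,0,0,-1.75,0.04]]}}

```text
time: 2.6
ee_pos: [649.5, -106.0, 191.4]
eef_rot: [-90.0, 0.1, 166.9]
wrist_force: [0.0, -0.3, 0.5]
gripper_width: 0.464
```

Request:
{"fn": "servo_tool", "kwargs": {"targets": [[0.032,0.025,-0.02,0,0,-1.75,0.04],[0.032,0.025,-0.02,0,0,-1.75,0.04],[0.032,0.025,0,0,0,-1.75,0.04],[0.032,0.025,0,0,0,-1.75,0.04],[0,0,0,0,0,0,0.04]]}}

```text
time: 3.1
ee_pos: [778.2, -2.6, 148.3]
eef_rot: [-90.1, -0.1, 160.2]
wrist_force: [0.2, -0.4, -0.3]
gripper_width: 0.472
```

```bash
python3 - <<'E'
from h import *
from workcell import arm, eyes
s=arm.state();print(s["ee_pos"].round(1),s["eef_rot"].round(1),s["joint_pos"].round(1))
d=eyes.get_image("wrist");e=eyes.get_image("scene")
pickle.dump(d,open("w1.pkl","wb"))
ims=[cv2.resize(x["img"][:,:,::-1],(400,300)) for x in(d,e)]
cv2.imwrite("pics/w1.png",np.hstack([cv2.resize(d["img"][:,:,::-1],(800,600))])); cv2.imwrite("pics/s1.png",cv2.resize(e["img"][:,:,::-1],(800,600)))
for l,z in(("big_jar_centre",34),("v_corner",0),("bar_hinge",32),("bar_knob",58)):
    for r in eyes.landmark_of(l,d): print(l,r["p"],np.round(r["point"]),onz(d,r["point"],z).round(1))
E
```

```text
[778.2  -2.6 148.3] [-9.010e+01 -1.000e-01  1.602e+02] [-5.900e+00  5.200e+01  4.190e+01  1.000e-01  8.610e+01  1.039e+02]
bar_knob 0.8 [ 84. 291.] [746.7 149.2  58. ]
```

View pics/w1.png

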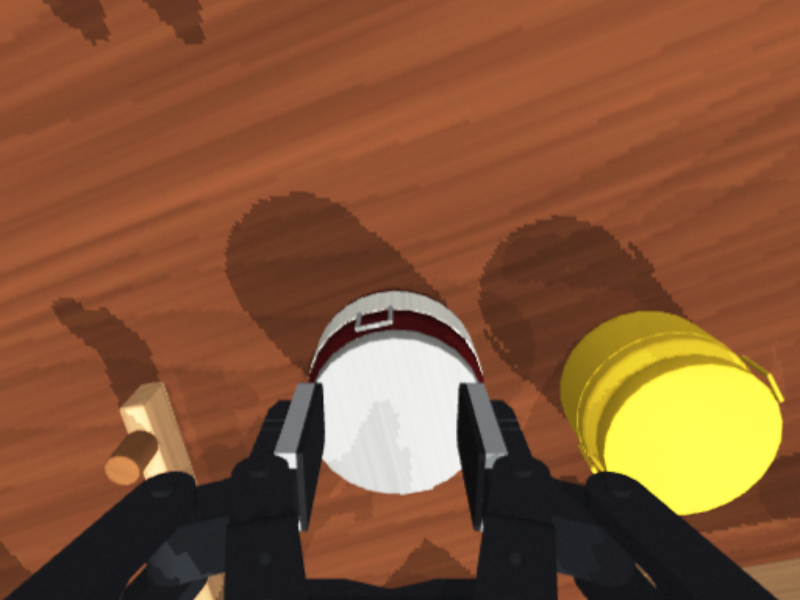

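View pics/s1.png

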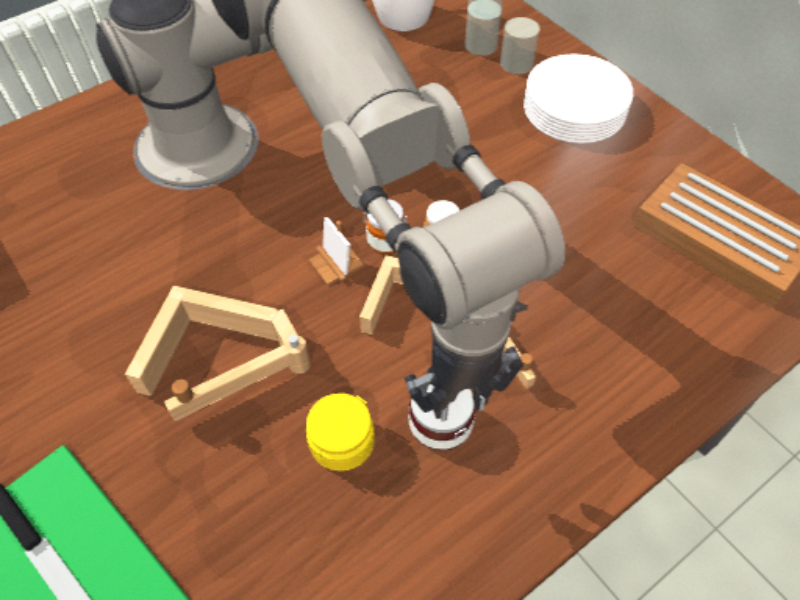

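```bash
python3 - <<'E'
from h import *
d=pickle.load(open("w1.pkl","rb"))
print(d["T"].round(2))
im=cv2.resize(d["img"][:,:,::-1],(800,600)).copy()
t=np.linspace(0,2*np.pi,60)
for z in (0,68):
    q=(proj(d,np.array([[722+46*np.cos(a),14+46*np.sin(a),z] for a in t]))*800/512).astype(int); cv2.polylines(im,[q.reshape(-1,1,2)],True,(255,255,0),1)
q=proj(d,[[778.2,-2.6,148.3]])*800/512; cv2.circle(im,tuple(q[0].astype(int)),4,(0,0,255),-1); print(q)
cv2.imwrite("pics/w1o.png",im)
E
```

```text
[[-3.4000e-01 -8.9000e-01 -3.1000e-01  8.5853e+02]
 [-9.4000e-01  3.2000e-01  1.1000e-01 -3.1700e+01]
 [-0.0000e+00  3.3000e-01 -9.4000e-01  2.9011e+02]
 [ 0.0000e+00  0.0000e+00  0.0000e+00  1.0000e+00]]
[[389.97775629 409.76546199]]
```

View pics/w1o.png

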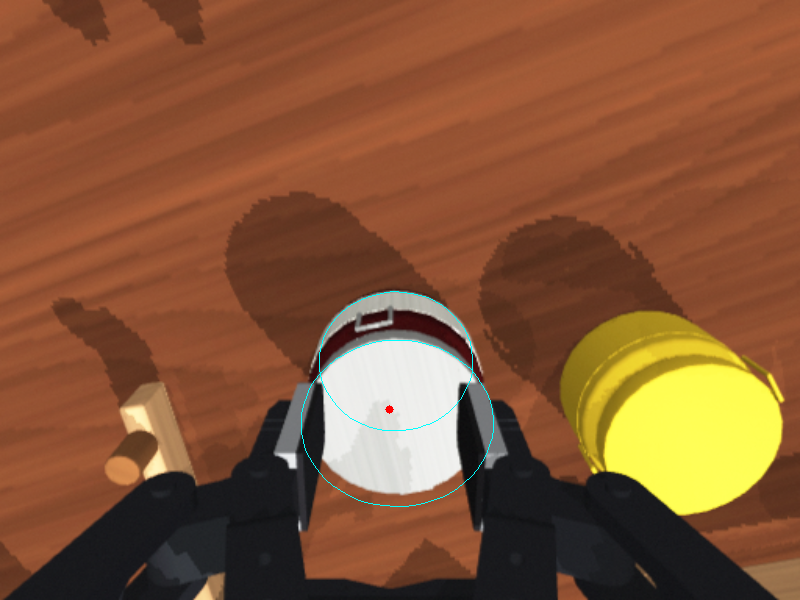

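Request:
{"fn": "servo_tool", "kwargs": {"targets": [[0.004,-0.004,0,0,0,0,0.04],[0.002,0,-0.03,0,0,0,0.04],[0,0,-0.03,0,0,0,0.04],[0,0,-0.02,0,0,0,0.04],[0,0,-0.01,0,0,0,0.04],[0,0,0,0,0,0,0.04]]}}

```text
time: 4.0
ee_pos: [781.2, -11.8, 60.0]
eef_rot: [-90.0, -0.1, 160.0]
wrist_force: [-0.1, -0.3, -0.4]
gripper_width: 0.469
```

Request:
{"fn": "servo_tool", "kwargs": {"targets": [[0,0.003,-0.015,0,0,0,0.04],[0,0,-0.015,0,0,0,0.04],[0,0,-0.01,0,0,0,0.04],[0,0,0,0,0,0,0.04]]}}

```text
time: 4.4
ee_pos: [780.5, -7.9, 18.6]
eef_rot: [-89.9, -0.2, 160.0]
wrist_force: [-0.1, -0.0, -0.5]
gripper_width: 0.468
```

```bash
cat > look.py <<'E'
import sys
from h import *
from workcell import arm, eyes
tag=sys.argv[1]
for n in sys.argv[2:]:
    d=eyes.get_image(n); pickle.dump(d,open(f"{n}{tag}.pkl","wb"))
    cv2.imwrite(f"pics/{n}{tag}.png",cv2.resize(d["img"][:,:,::-1],(800,600)))
s=arm.state();print(s["time"],s["ee_pos"].round(1),s["wrist_force"].round(1))
E
python3 look.py 2 wrist
```

```text
4.45 [781.2  -8.   19.9] [-0.1 -0.7  1. ]
```

View pics/wrist2.png

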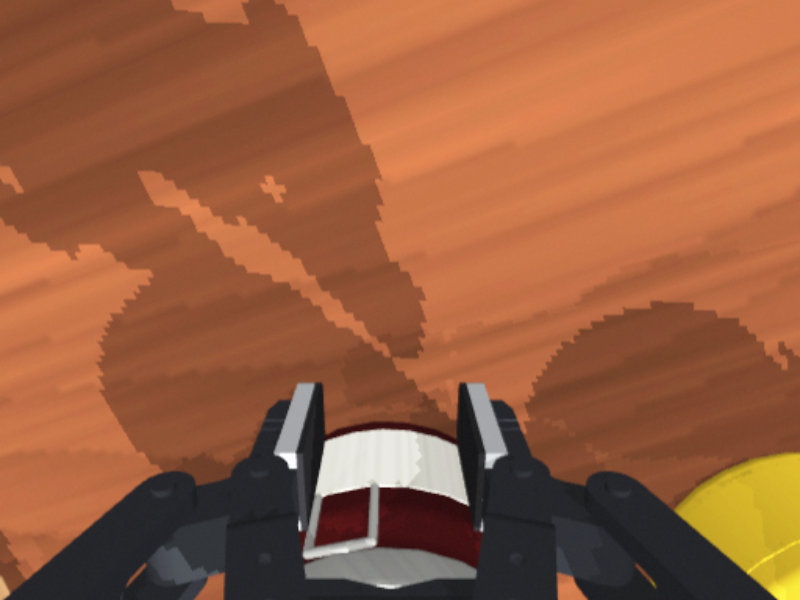

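Request:
{"fn": "servo_tool", "kwargs": {"targets": [[-0.005,0.002,0,0,0,0,0.04],[-0.005,0.002,0,0,0,0,0.04],[-0.006,0.003,0,0,0,0,0.04],[-0.009,0.005,0,0,0,0,0.04],[-0.009,0.005,0,0,0,0,0.04],[-0.009,0.005,0,0,0,0,0.04],[-0.009,0.005,0,0,0,0,0.04],[-0.004,0.002,0,0,0,0,0.04]]}}

```text
time: 5.25
ee_pos: [725.6, 21.2, 22.3]
eef_rot: [-90.0, 0.1, 160.0]
wrist_force: [3.8, -1.4, -1.3]
gripper_width: 0.469
```

```bash
python3 look.py 3 wrist side
```

```text
5.35 [725.4  21.3  22. ] [ 0.3 -0.7  0. ]
```

View pics/side3.png

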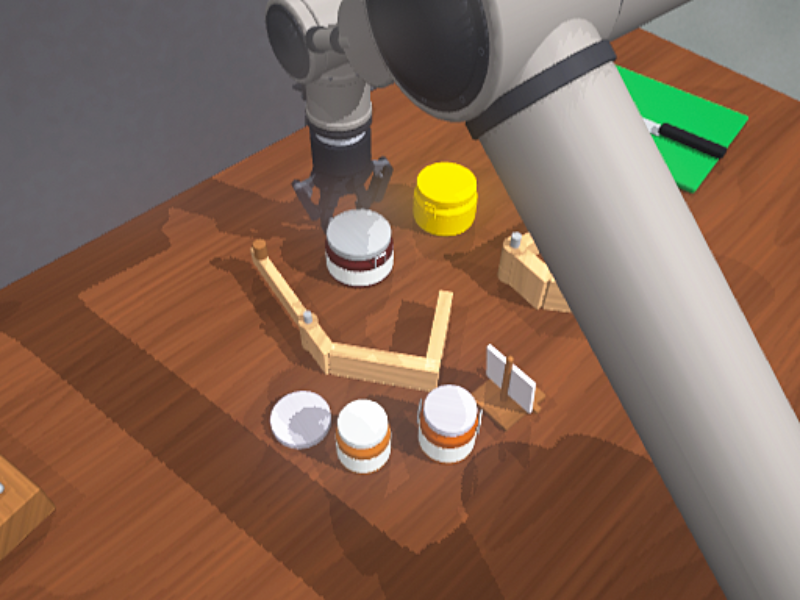

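View pics/wrist3.png

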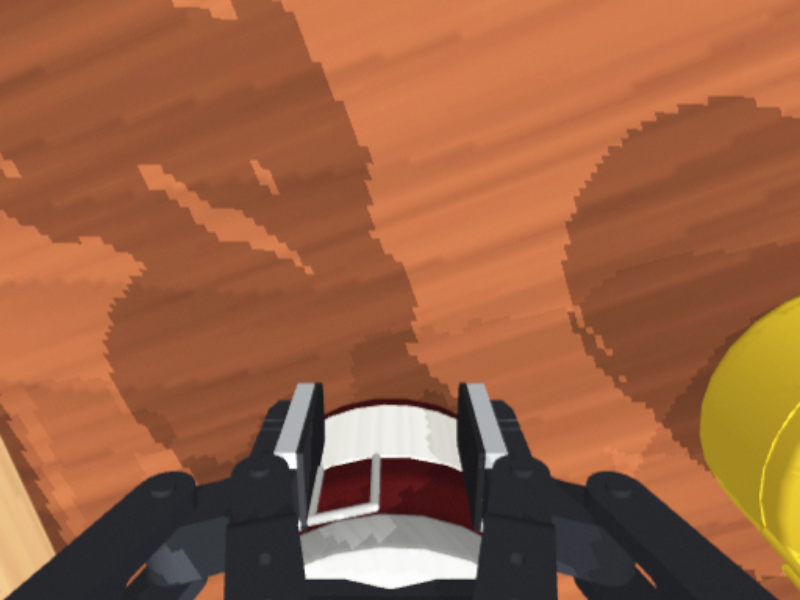

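The jar is cradled between the fingers (wrist view, centred at column 390) and slides upright. Now measure where it is.

```bash
cat > jar.py <<'E'
from h import *
from workcell import arm, eyes
from scipy.optimize import least_squares
s=arm.state(); t=s["ee_pos"]
for n in("side","scene"):
    d=eyes.get_image(n)
    for r in eyes.landmark_of("big_jar_centre",d):
        X=onz(d,r["point"],34); print(n,round(r["p"],2),np.round(r["point"],1),X.round(1)[:2],"off",(t-X).round(1)[:2])
print(t.round(1),s["wrist_force"].round(1))
E
python3 jar.py
```

```text
side 0.89 [284.6 125.9] [ 667.  -121.7] off [ 58.4 143. ]
side 0.74 [229.  158.7] [676.9  39. ] off [ 48.5 -17.7]
scene 0.83 [275.3 240.2] [671.3  35.1] off [ 54.1 -13.8]
scene 0.75 [217.3 279. ] [ 670.3 -122.8] off [ 55.1 144.1]
[725.4  21.3  22. ] [ 0.3 -0.7  0. ]
```

Request:
{"fn": "servo_tool", "kwargs": {"targets": [[-0.006,0.003,0,0,0,0,0.04],[-0.01,0.005,0,0,0,0,0.04],[-0.01,0.006,0,0,0,0,0.04],[-0.01,0.005,0,0,0,0,0.04],[-0.01,0.006,0,0,0,0,0.04],[-0.01,0.005,0,0,0,0,0.04],[-0.01,0.005,0,0,0,0,0.04],[-0.005,0.003,0,0,0,0,0.04]]}}

```text
time: 6.35
ee_pos: [654.6, 59.0, 21.5]
eef_rot: [-90.0, 0.0, 160.0]
wrist_force: [2.8, -1.9, -0.5]
gripper_width: 0.466
```

```bash
python3 jar.py; python3 look.py 4 side wrist
```

```text
side 0.81 [239.4 189.6] [599.4  80.4] off [ 55.2 -21.4]
scene 0.77 [215.9 276.1] [ 662.8 -121.5] off [ -8.3 180.5]
scene 0.72 [272.1 209.3] [601.6  80. ] off [ 52.9 -21. ]
[654.6  59.   21.5] [ 2.8 -1.9 -0.5]
6.65 [654.9  58.8  21.2] [0.  0.8 0.2]
```

View pics/side4.png

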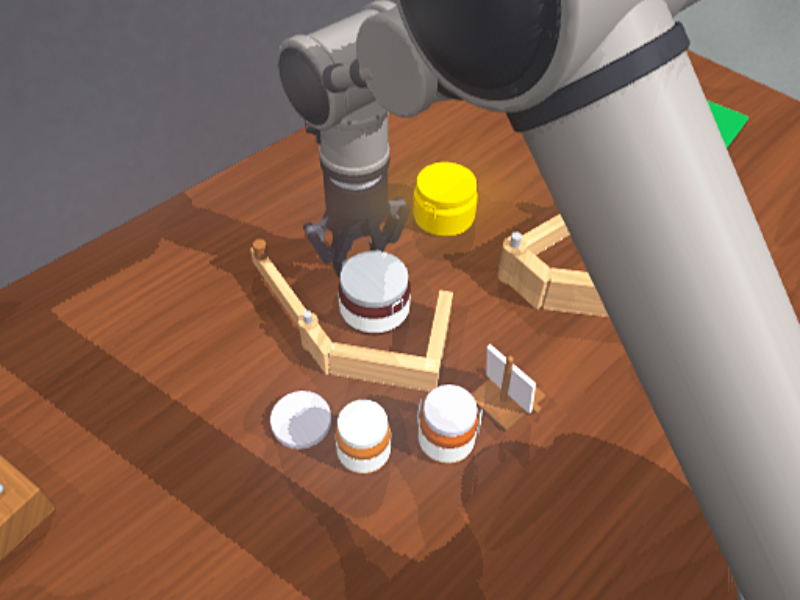

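View pics/wrist4.png

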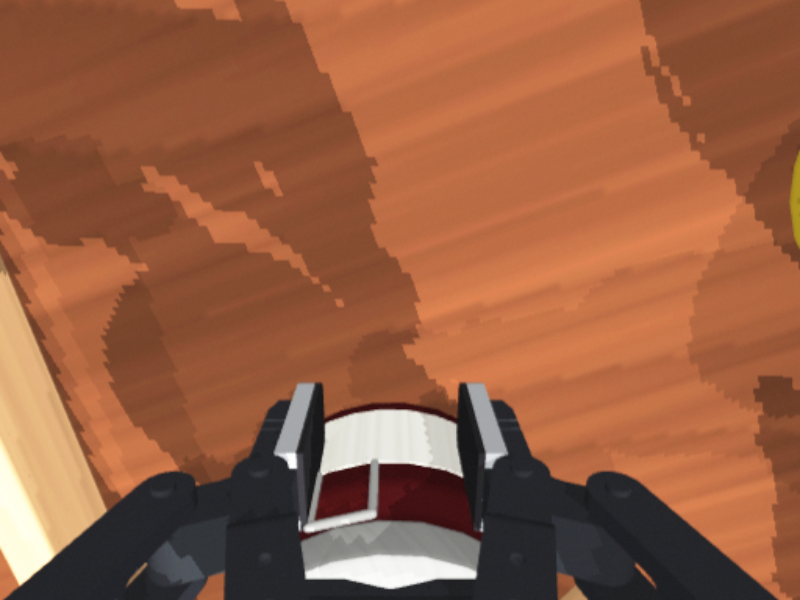

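Request:
{"fn": "servo_tool", "kwargs": {"targets": [[-0.006,0.001,0,0,0,0,0.04],[-0.008,0.002,0,0,0,0,0.04],[-0.008,0.002,0,0,0,0,0.04],[-0.008,0.002,0,0,0,0,0.04],[-0.008,0.002,0,0,0,0,0.04],[-0.006,0.002,0,0,0,0,0.04],[-0.003,0.001,0,0,0,0,0.04]]}}

```text
time: 7.35
ee_pos: [607.2, 71.1, 21.5]
eef_rot: [-90.0, -0.0, 160.0]
wrist_force: [3.3, -1.0, -1.8]
gripper_width: 0.468
```

```bash
python3 jar.py; python3 look.py 5 side scene
```

```text
side 0.97 [249.3 205.5] [556.8  93.5] off [ 50.5 -22.4]
side 0.67 [285.  127.6] [ 662.5 -118.3] off [-55.3 189.4]
scene 0.71 [218.  276.1] [ 665.6 -117.9] off [-58.4 189. ]
scene 0.55 [262.3 192.1] [548.4  91.2] off [ 58.8 -20.1]
[607.2  71.1  21.5] [ 3.3 -1.  -1.8]
7.65 [607.5  71.   21.1] [-0.1 -0.2  0.5]
```

View pics/side5.png

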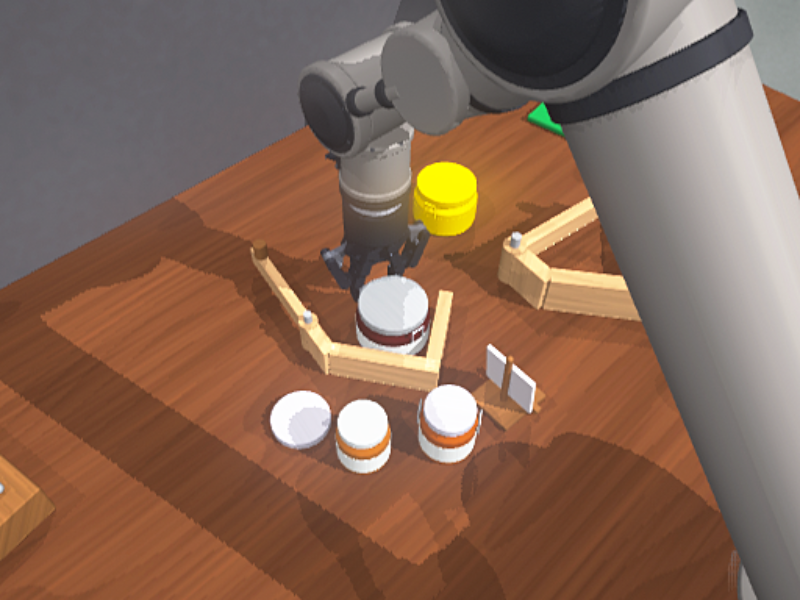

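View pics/scene5.png

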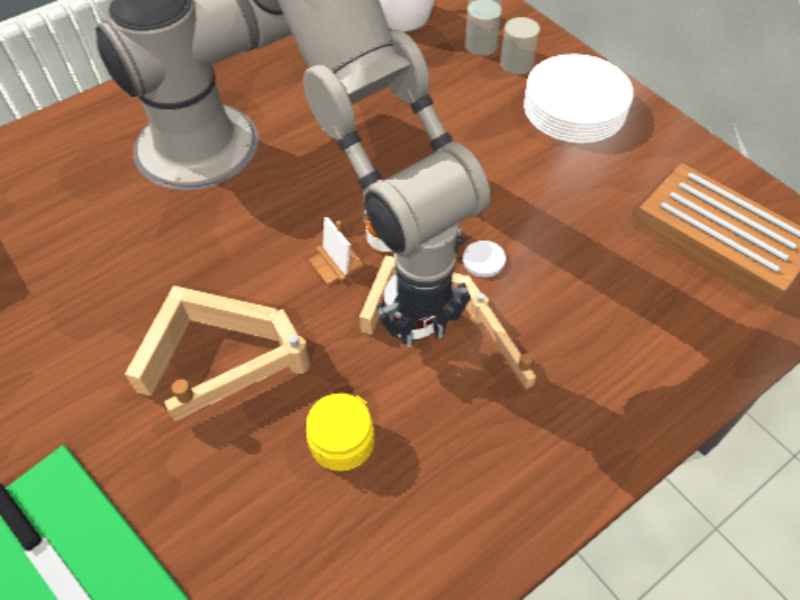

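Request:
{"fn": "servo_tool", "kwargs": {"targets": [[-0.003,0.001,0,0,0,0,0.04],[-0.003,0,0,0,0,0,0.04],[-0.002,0.001,0,0,0,0,0.04]]}}

```text
time: 7.95
ee_pos: [600.6, 72.7, 21.5]
eef_rot: [-90.0, 0.1, 160.0]
wrist_force: [7.6, -0.8, -0.7]
gripper_width: 0.472
```

Request:
{"fn": "servo_tool", "kwargs": {"targets": [[-0.002,0,0,0,0,0,0.04],[-0.001,0,0,0,0,0,0.04]]}}

```text
time: 8.15
ee_pos: [600.2, 73.0, 22.4]
eef_rot: [-90.2, 0.4, 160.0]
wrist_force: [13.3, 0.3, -3.6]
gripper_width: 0.467
```

Request:
{"fn": "servo_tool", "kwargs": {"targets": [[-0.001,0.0005,0,0,0,0,0.04],[-0.001,0,0,0,0,0,0.04],[0,0,0,0,0,0,0.04]]}}

```text
time: 8.45
ee_pos: [600.0, 73.4, 23.1]
eef_rot: [-90.2, 0.7, 160.0]
wrist_force: [15.2, 0.4, -2.8]
gripper_width: 0.471
```

```bash
python3 jar.py; python3 look.py 6 side scene wrist; python3 - <<'E'
from h import *
for n in("side","scene"):
    overlay(pickle.load(open(f"{n}6.pkl","rb")),(546,92,169),(546,92),f"pics/ov{n}6.png")
E
```

```text
side 0.85 [251.6 206.5] [551.9  91.9] off [ 48.1 -18.5]
side 0.85 [283.3 126.3] [ 668.1 -118.6] off [-68.1 192. ]
scene 0.66 [259.8 188.9] [537.2  92.1] off [ 62.8 -18.7]
scene 0.58 [214.3 158.8] [392.4  55.6] off [207.6  17.8]
[600.   73.4  23.1] [15.2  0.4 -2.8]
8.8 [600.   73.4  23. ] [15.4  0.3 -2.7]
```

View pics/ovside6.png

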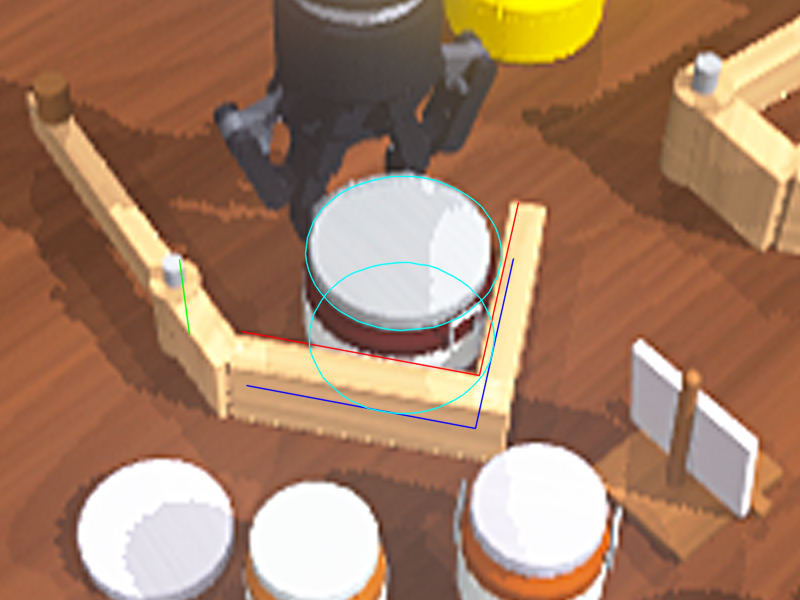

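View pics/ovscene6.png

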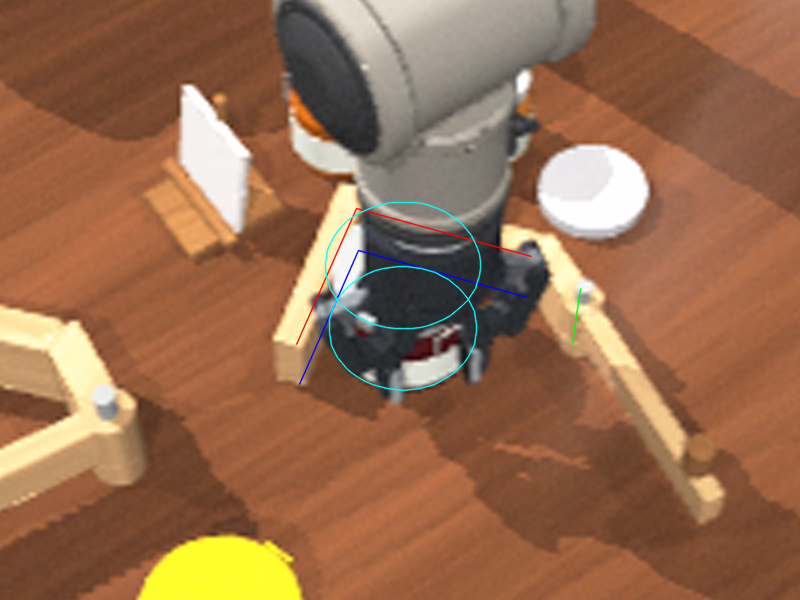

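Force 15 N with no further travel: the jar is against the V. Back off and check it from a clear view.

Request:
{"fn": "servo_tool", "kwargs": {"targets": [[0.003,-0.001,0,0,0,0,0.04],[0.006,-0.002,0,0,0,0,0.04],[0.015,-0.005,0,0,0,0,0.04],[0.02,-0.007,0.02,0,0,0,0.04],[0.02,-0.007,0.03,0,0,0,0.02],[0.015,-0.005,0.04,0,0,0,0],[0,0,0.045,0,0,0,0],[0,0,0.045,0,0,0,0]]}}

```text
time: 9.6
ee_pos: [673.0, 46.1, 202.1]
eef_rot: [-89.9, -0.2, 160.0]
wrist_force: [0.3, -0.3, 0.4]
gripper_width: -0.001
```

```bash
python3 look.py 7 side scene wrist; python3 - <<'E'
from h import *
for n in("side","scene","wrist"):
    overlay(pickle.load(open(f"{n}7.pkl","rb")),(546,92,169),(548,91),f"pics/ov{n}7.png")
E
```

```text
9.75 [674.9  46.3 205.1] [-0.9  0.4 -1.1]
```

View pics/ovside7.png

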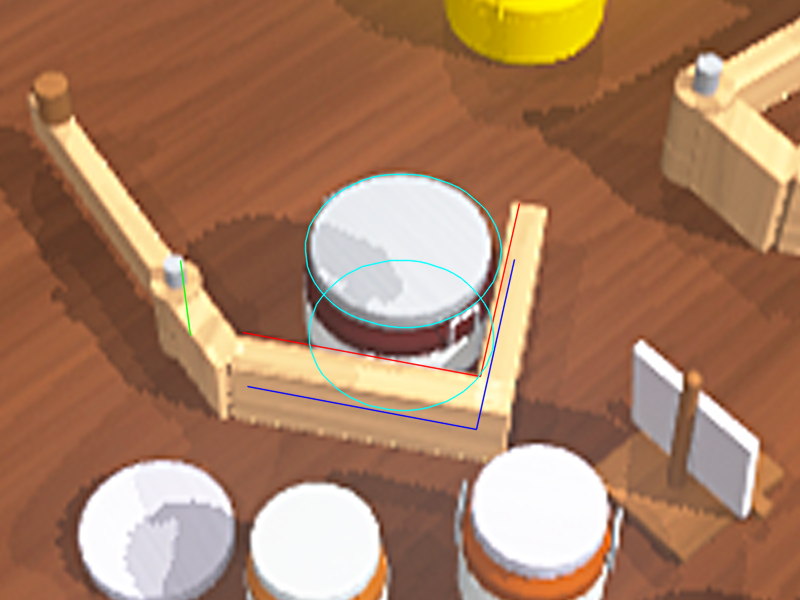

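View pics/ovscene7.png

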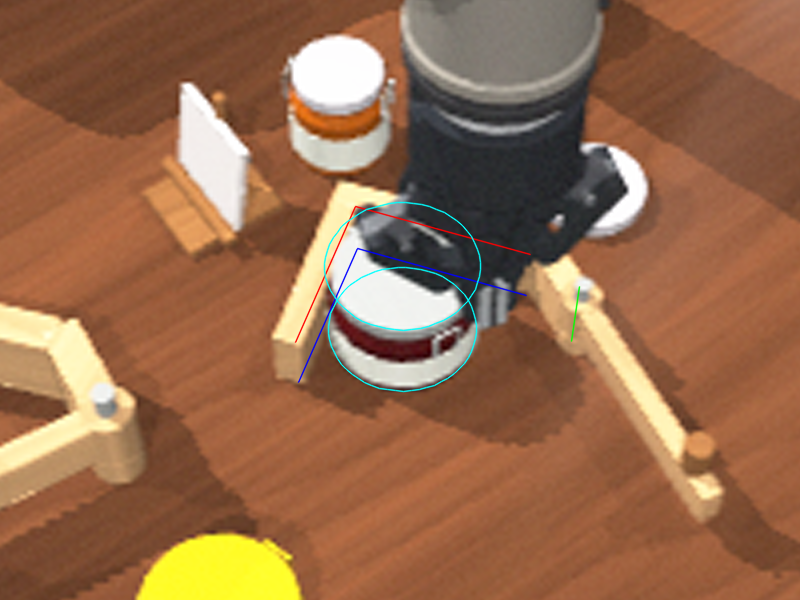

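View pics/wrist7.png

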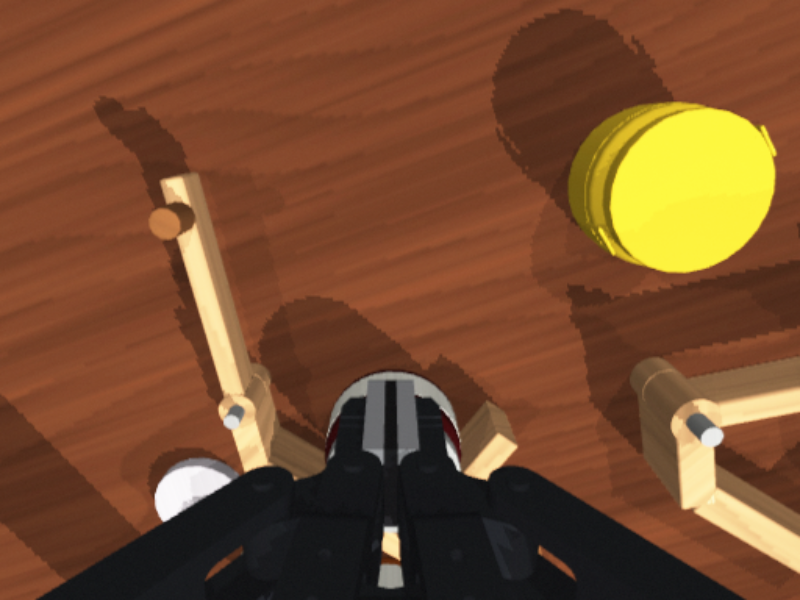

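Request:
{"fn": "servo_tool", "kwargs": {"targets": [[-0.03,0.011,0.01,0,0,0,0],[-0.035,0.013,0.01,0,0,0,0],[-0.035,0.013,0.01,0,0,0,0],[-0.035,0.013,0,0,0,0,0],[-0.035,0.013,0,0,0,0,0],[-0.03,0.011,0,0,0,0,0],[0,0,0,0,0,0,0]]}}

```text
time: 10.45
ee_pos: [469.3, 121.5, 230.1]
eef_rot: [-89.9, -0.3, 160.1]
wrist_force: [0.6, 0.1, 0.3]
gripper_width: 0.001
```

```bash
python3 look.py 8 wrist; python3 - <<'E'
from h import *
d=pickle.load(open("wrist8.pkl","rb")); print(d["T"][:3,3].round())
overlay(d,(546,92,169),(548,91),f"pics/ovwrist8.png")
E
```

```text
10.5 [471.6 120.9 230.4] [ 0.5 -0.3 -0.5]
[550.  92. 372.]
```

View pics/wrist8.png

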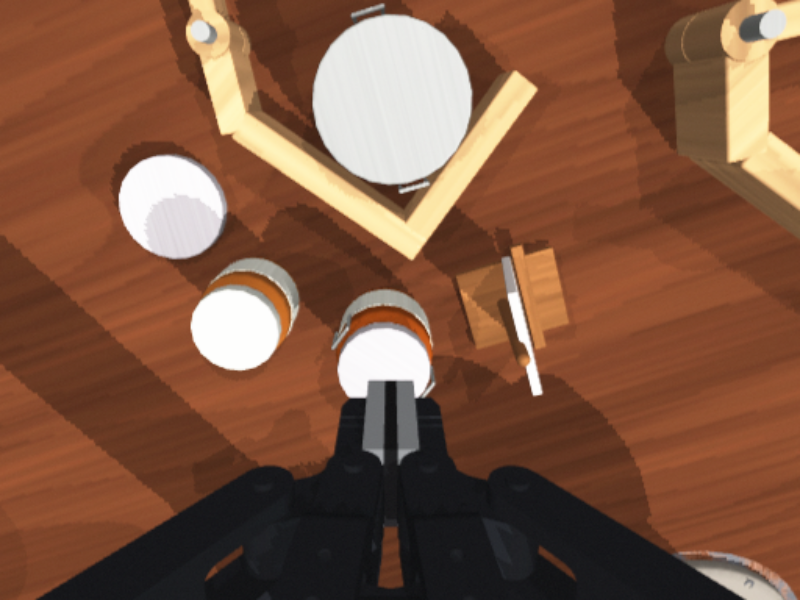

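View pics/ovwrist8.png

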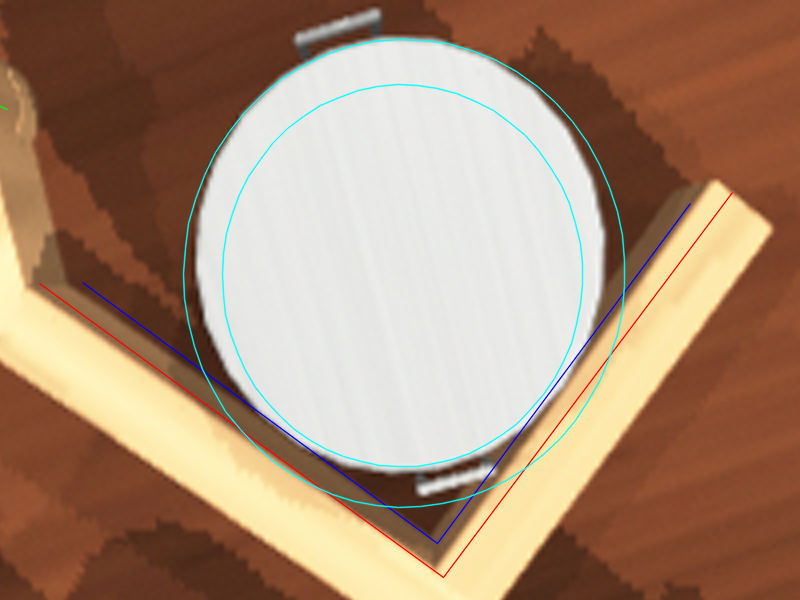

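```bash
cat > fit.py <<'E'
import sys
from h import *
d=pickle.load(open(sys.argv[1],"rb"))
im=d["img"]; g=cv2.cvtColor(im,cv2.COLOR_RGB2GRAY).astype(np.float32)
# rectify planes: sample image at world (x,y,z) grid, 0.5 mm, origin 546,92 in holder frame axes
H=hold(546,92,169)
def rect(z,r=110,s=0.5):
    a=np.arange(-r,r,s); X,Y=np.meshgrid(a,a) # X: holder x -> image right ; Y: holder y -> image down
    P=H(np.stack([X.ravel(),Y.ravel(),np.full(X.size,z)],1)); q=proj(d,P).astype(np.float32).reshape(len(a),len(a),2)
    return cv2.remap(im[:,:,::-1],q[...,0],q[...,1],cv2.INTER_CUBIC)
for z in(45,68): cv2.imwrite(f"pics/rect{z}_{sys.argv[2]}.png",rect(z,s=.4))
E
python3 fit.py wrist8.pkl 8
```

```text
(no output)
```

View pics/rect45_8.png

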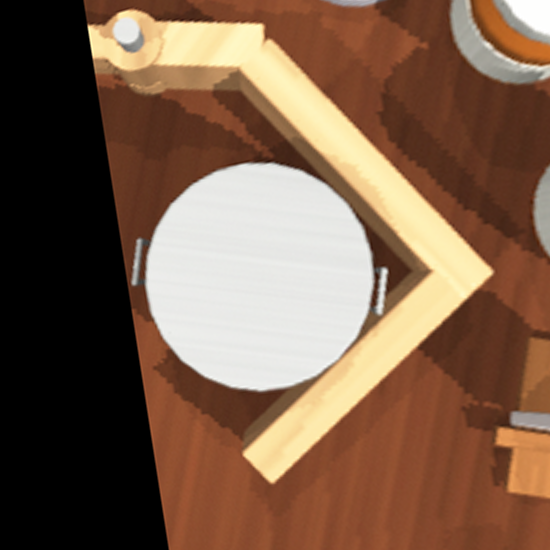

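View pics/rect68_8.png

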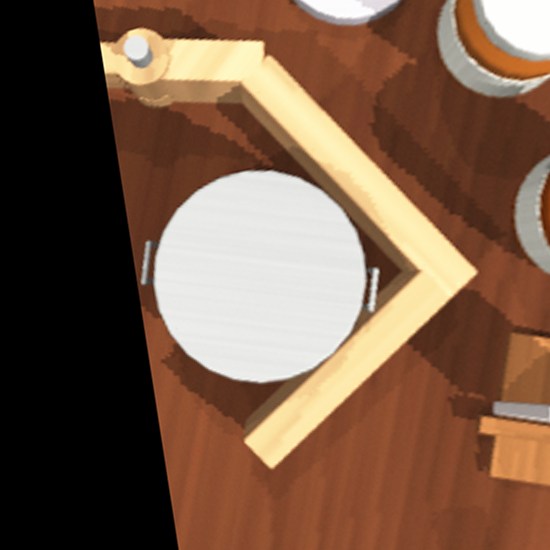

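Measured in the rectified overhead view, the jar touches the left face but has about 3 mm gap to the right face: the two-finger cradle blocked its sideways slide. I'll push again with shut fingers (flat face), so that it can slide along the left face.

Request:
{"fn": "servo_tool", "kwargs": {"targets": [[0.03,-0.011,0,0,0,0,0],[0.035,-0.013,0,0,0,0,0],[0.035,-0.013,-0.01,0,0,0,0],[0.035,-0.013,-0.02,0,0,0,0],[0.03,-0.01,-0.03,0,0,0,0],[0,0,-0.04,0,0,0,0],[0,0,-0.035,0,0,0,0],[0,0,0,0,0,0,0]]}}

```text
time: 11.3
ee_pos: [635.4, 59.6, 89.2]
eef_rot: [-89.7, -0.7, 159.9]
wrist_force: [-1.3, 0.7, 0.0]
gripper_width: -0.0
```

Request:
{"fn": "servo_tool", "kwargs": {"targets": [[0,0,-0.03,0,0,0,0],[0,0,-0.025,0,0,0,0],[0,0,-0.01,0,0,0,0],[0,0,0,0,0,0,0]]}}

```text
time: 11.7
ee_pos: [638.7, 60.2, 30.9]
eef_rot: [-90.0, -0.1, 160.0]
wrist_force: [0.3, -0.2, 0.5]
gripper_width: -0.001
```

Request:
{"fn": "servo_tool", "kwargs": {"targets": [[-0.008,0.003,-0.004,0,0,0,0],[-0.009,0.003,-0.003,0,0,0,0],[-0.006,0.002,0,0,0,0,0],[-0.004,0.0015,0,0,0,0,0],[-0.002,0.001,0,0,0,0,0],[-0.002,0.0005,0,0,0,0,0]]}}

```text
time: 12.3
ee_pos: [608.0, 71.5, 24.8]
eef_rot: [-90.0, 0.0, 160.0]
wrist_force: [0.5, 0.5, 0.9]
gripper_width: 0.001
```

Request:
{"fn": "servo_tool", "kwargs": {"targets": [[-0.002,0.001,0,0,0,0,0],[-0.001,0.0005,0,0,0,0,0]]}}

```text
time: 12.5
ee_pos: [606.8, 72.5, 25.1]
eef_rot: [-90.1, 0.2, 160.0]
wrist_force: [6.7, -2.3, 0.8]
gripper_width: -0.001
```

Request:
{"fn": "servo_tool", "kwargs": {"targets": [[-0.001,0.0005,0,0,0,0,0],[-0.001,0.0005,0,0,0,0,0]]}}

```text
time: 12.7
ee_pos: [606.2, 73.4, 25.7]
eef_rot: [-90.1, 0.4, 160.0]
wrist_force: [10.1, -1.7, 1.9]
gripper_width: 0.003
```

Request:
{"fn": "servo_tool", "kwargs": {"targets": [[-0.001,0.0005,0,0,0,0,0],[-0.001,0.0005,0,0,0,0,0],[-0.001,0.0005,0,0,0,0,0]]}}

```text
time: 13.0
ee_pos: [605.5, 75.1, 26.7]
eef_rot: [-90.2, 0.7, 160.0]
wrist_force: [14.7, 0.3, 1.8]
gripper_width: 0.004
```

Request:
{"fn": "servo_tool", "kwargs": {"targets": [[0,0.001,0,0,0,0,0],[0,0.001,0,0,0,0,0],[0,0.001,0,0,0,0,0],[0,0.001,0,0,0,0,0],[0,0,0,0,0,0,0]]}}

```text
time: 13.5
ee_pos: [604.7, 79.0, 26.5]
eef_rot: [-90.2, 0.6, 160.0]
wrist_force: [12.2, -0.1, 2.1]
gripper_width: -0.001
```

Request:
{"fn": "servo_tool", "kwargs": {"targets": [[0.004,-0.001,0,0,0,0,0],[0.01,-0.003,0,0,0,0,0],[0.02,-0.008,0.02,0,0,0,0],[0,0,0.045,0,0,0,0],[0,0,0.045,0,0,0,0],[-0.03,0.01,0.045,0,0,0,0],[-0.035,0.011,0.045,0,0,0,0],[-0.035,0.012,0.01,0,0,0,0]]}}

```text
time: 14.3
ee_pos: [542.3, 98.1, 228.2]
eef_rot: [-90.2, 0.4, 160.0]
wrist_force: [0.3, -0.1, 0.0]
gripper_width: 0.002
```

Request:
{"fn": "servo_tool", "kwargs": {"targets": [[-0.035,0.012,0,0,0,0,0],[-0.025,0.01,0,0,0,0,0],[-0.025,0.01,0,0,0,0,0],[0,0,0,0,0,0,0],[0,0,0,0,0,0,0]]}}

```text
time: 14.8
ee_pos: [456.4, 130.1, 224.2]
eef_rot: [-90.0, 0.0, 160.0]
wrist_force: [1.2, 0.1, 0.9]
gripper_width: 0.001
```

```bash
python3 look.py 9 wrist side; python3 fit.py wrist9.pkl 9
```

```text
14.9 [457.2 129.7 224. ] [-0.5 -0.2  0.1]
```

View pics/rect45_9.png

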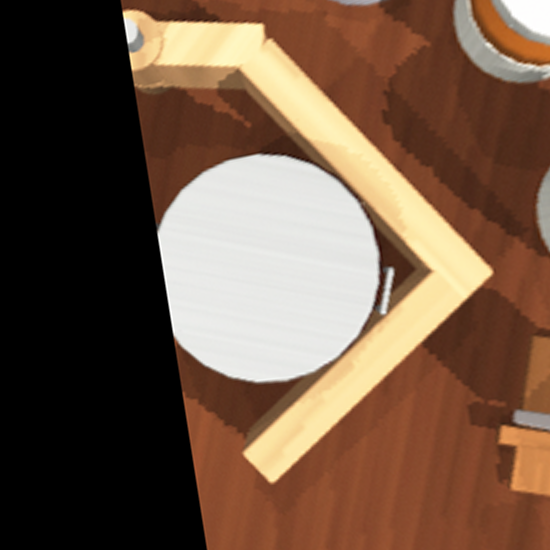

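View pics/rect68_9.png

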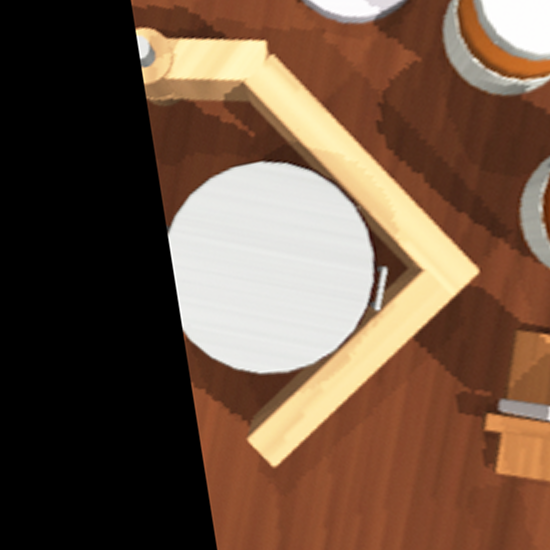

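```bash
cat > fit2.py <<'E'
import sys
from h import *
from scipy.optimize import least_squares
d=pickle.load(open(sys.argv[1],"rb")); im=d["img"]; H=hold(546,92,169)
def samp(P):
    q=proj(d,H(P)).astype(np.float32); ok=(q[:,0]>2)&(q[:,0]<509)&(q[:,1]>2)&(q[:,1]<380)
    v=cv2.remap(im.astype(np.float32),q[None,:,0],q[None,:,1],cv2.INTER_CUBIC)[0]; return v,ok
# lid circle: radial profiles, saturation-ish measure (white vs brown): blue channel
c=np.array([float(sys.argv[2]),float(sys.argv[3])]); pts=[]
for a in np.radians(np.arange(0,360,3)):
    r=np.arange(32,56,.2); P=np.stack([c[0]+r*np.cos(a),c[1]+r*np.sin(a),np.full(len(r),68.)],1); v,ok=samp(P)
    if not ok.all(): continue
    b=v[:,2]; below=np.where(b<140)[0]
    if len(below): pts.append(P[below[0],:2])
pts=np.array(pts)
f=least_squares(lambda p:np.hypot(pts[:,0]-p[0],pts[:,1]-p[1])-p[2],[*c,42],loss="soft_l1",f_scale=.3)
jc=f.x[:2]; print("lid centre,r",f.x.round(2),"n",len(pts),"rms",np.sqrt((f.fun**2).mean()).round(2))
# plank profiles across, z=45
V=np.array([61.8,-1.6])
for name,dirn in(("left",np.array([-1,1])/2**.5),("right",np.array([-1,-1])/2**.5)):
    n=np.array([1,1])/2**.5 if name=="left" else np.array([1,-1])/2**.5  # outward
    s=np.arange(-10,32,.25); prof=[]
    inn=[];out=[]
    for t in np.arange(20,88,4.):
        P=np.array([[*(V+dirn*t+n*k),45.] for k in s]); v,ok=samp(P)
        if not ok.all(): continue
        b=v[:,1]; g=np.gradient(cv2.GaussianBlur(b[:,None],(1,9),1.5)[:,0])
        i=np.argmax(g[:80]); o=40+np.argmin(g[40:]); inn.append((t,s[i])); out.append((t,s[o]))
    for nm,L in(("inner",inn),("outer",out)):
        L=np.array(L); m=np.median(L[:,1]); k=np.abs(L[:,1]-m)<2; p=np.polyfit(L[k,0],L[k,1],1)
        tj=(jc-V)@dirn
        dist=np.polyval(p,tj)-(jc-V)@n-(18 if nm=="outer" else 0)
        print(name,nm,"slope deg",np.degrees(p[0]).round(2),"n",k.sum(),"jar-face dist",dist.round(2)); 
        if len(sys.argv)>4: print(L[:,1])
E
python3 fit2.py wrist8.pkl -6 0 v;python3 fit2.py wrist9.pkl -2.4 -3 v
```

```text
lid centre,r [-6.2   0.41 42.39] n 99 rms 0.14
left inner slope deg -1.48 n 15 jar-face dist 46.4
[-9.25 -5.5   0.    0.    0.    0.    0.    0.    0.25 -0.25 -0.5  -0.75
 -1.   -1.   -1.   -1.   -1.25]
left outer slope deg -1.31 n 17 jar-face dist 45.54
[17.75 17.5  17.25 17.25 17.25 17.   17.   16.75 17.   16.75 16.5  16.5
 16.5  16.25 16.25 16.25 16.25]
right inner slope deg 1.26 n 17 jar-face dist 51.53
[1.25 1.5  1.5  1.75 2.   2.   2.   2.   2.25 2.25 2.25 2.75 2.25 2.5
 2.75 2.75 2.75]
right outer slope deg 1.25 n 17 jar-face dist 51.0
[18.75 18.75 19.25 19.25 19.5  19.5  19.25 19.5  19.5  19.75 20.   20.
 20.   20.   20.25 20.25 20.  ]
lid centre,r [-2.99 -3.13 42.33] n 87 rms 0.14
left inner slope deg -1.33 n 15 jar-face dist 46.62
[-6.75 -4.    0.25 -0.25  0.    0.   -0.5  -0.5  -0.25 -0.5  -0.5  -0.75
 -0.75 -0.75 -1.   -1.25 -1.25]
left outer slope deg -1.26 n 17 jar-face dist 45.84
[17.75 17.25 17.5  17.25 17.   17.   17.   16.75 16.75 16.75 16.5  16.5
 16.5  16.25 16.25 16.25 16.25]
right inner slope deg 1.35 n 17 jar-face dist 46.71
[1.5  1.5  1.75 1.75 1.75 1.5  1.75 1.5  2.   2.25 2.5  2.5  2.5  2.75
 2.5  2.75 3.  ]
right outer slope deg 1.31 n 15 jar-face dist 46.26
[18.75 19.   19.   19.25 19.5  19.5  19.5   0.    0.   19.5  19.75 20.
 20.   20.25 20.25 20.25 20.25]
```

The overhead fit now gives jar-axis to face distances of 46.2 mm (left) and 46.5 mm (right), against 46 mm ideal, so the jar is snug; before the second push they were 46.0 and 51.3. Next I tabulate the bar-closing arc.

```bash
python3 - <<'E'
import numpy as np
h=np.array([621,170.5]);prev=np.array([726.,200.])
for f in [5,-5,-15,-25,-35,-45,-55,-65,-75,-85,-92,-97,-100]:
    a=np.radians(f); P=h+95*np.array([np.cos(a),np.sin(a)])+24*np.array([-np.sin(a),np.cos(a)])
    print(f,P.round(1),(P-prev).round(1)); prev=P
E
```

```text
5 [713.5 202.7] [-12.5   2.7]
-5 [717.7 186.1] [  4.2 -16.6]
-15 [719.  169.1] [  1.2 -17. ]
-25 [717.2 152.1] [ -1.7 -17. ]
-35 [712.6 135.7] [ -4.7 -16.4]
-45 [705.1 120.3] [ -7.4 -15.4]
-55 [695.1 106.4] [-10.  -13.8]
-65 [682.9  94.5] [-12.2 -11.9]
-75 [668.8  84.9] [-14.1  -9.6]
-85 [653.2  78. ] [-15.6  -7. ]
-92 [641.7  74.7] [-11.5  -3.2]
-97 [633.2  73.3] [-8.4 -1.4]
-100 [628.1  72.8] [-5.1 -0.5]
```

Request:
{"fn": "servo_tool", "kwargs": {"targets": [[0.04,0.01,0,0,0,0,0],[0.04,0.01,0,0,0,0,0],[0.04,0.01,0,0,0,0,0],[0.04,0.01,0,0,0,0,0],[0.04,0.01,0,0,0,0,0],[0.04,0.01,-0.03,0,0,0,0],[0.03,0.01,-0.03,0,0,0,0],[0,0,0,0,0,0,0]]}}

```text
time: 15.7
ee_pos: [725.7, 199.1, 152.3]
eef_rot: [-89.6, -0.7, 159.9]
wrist_force: [-1.0, -0.4, -2.4]
gripper_width: 0.0
```

Request:
{"fn": "servo_tool", "kwargs": {"targets": [[-0.007,0.004,-0.03,0,0,0,0],[0,0,-0.04,0,0,0,0],[0,0,-0.03,0,0,0,0],[0,0,-0.02,0,0,0,0],[0,0,0,0,0,0,0]]}}

```text
time: 16.2
ee_pos: [716.9, 202.7, 41.2]
eef_rot: [-89.8, -0.3, 160.0]
wrist_force: [0.3, -0.5, 0.0]
gripper_width: -0.002
```

Request:
{"fn": "servo_tool", "kwargs": {"targets": [[0,0,-0.01,0,0,0,0],[0,-0.008,0,0,0,0,0],[0.001,-0.008,0,0,0,0,0],[0.001,-0.008,0,0,0,0,0],[0,-0.009,0,0,0,0,0],[-0.001,-0.008,0,0,0,0,0],[-0.001,-0.009,0,0,0,0,0],[-0.002,-0.008,0,0,0,0,0]]}}

```text
time: 17.0
ee_pos: [716.6, 145.0, 34.7]
eef_rot: [-90.0, 0.0, 160.0]
wrist_force: [0.2, 1.1, 0.7]
gripper_width: -0.001
```

```bash
python3 look.py 10 side wrist
```

```text
17.1 [716.6 144.2  34.6] [-0.7 -0.4 -0. ]
```

View pics/side10.png

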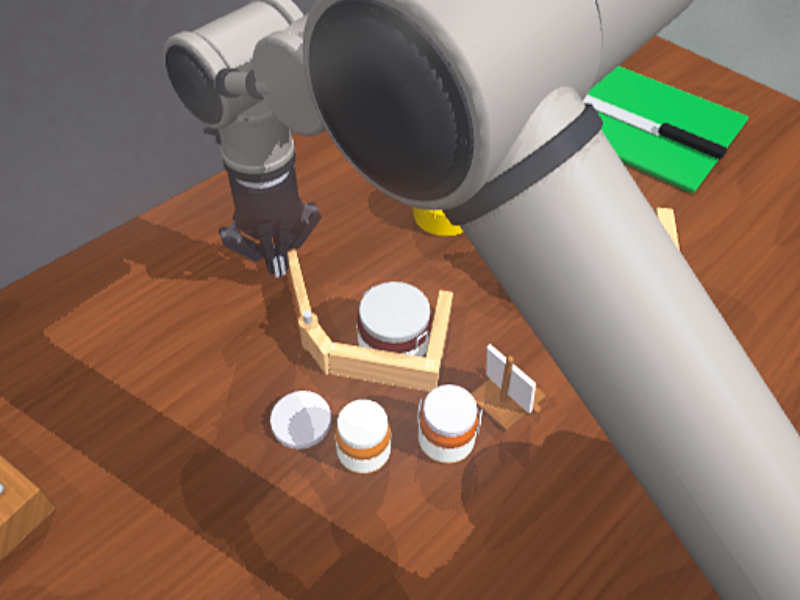

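View pics/wrist10.png

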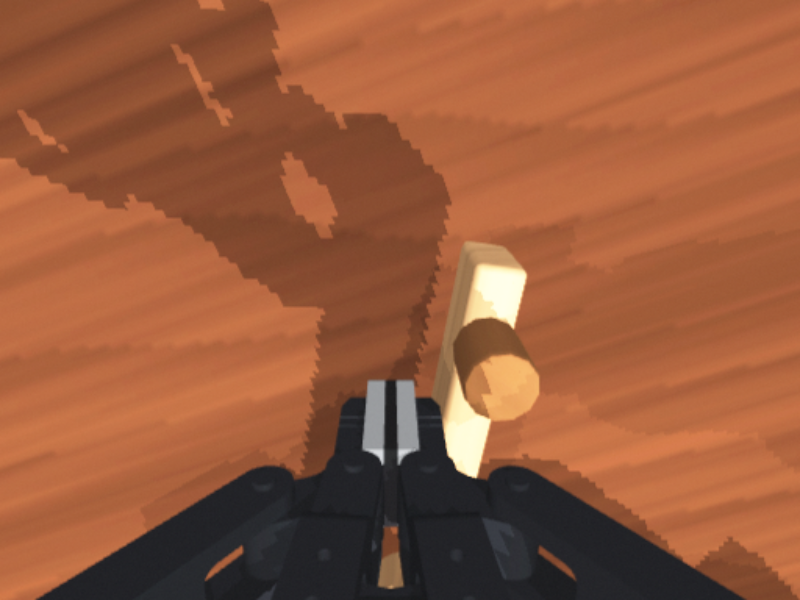

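Request:
{"fn": "servo_tool", "kwargs": {"targets": [[-0.003,-0.008,0,0,0,0,0],[-0.003,-0.008,0,0,0,0,0],[-0.004,-0.007,0,0,0,0,0],[-0.005,-0.007,0,0,0,0,0],[-0.005,-0.007,0,0,0,0,0],[-0.006,-0.006,0,0,0,0,0],[-0.006,-0.006,0,0,0,0,0],[-0.007,-0.005,0,0,0,0,0]]}}

```text
time: 17.9
ee_pos: [677.3, 91.2, 34.7]
eef_rot: [-90.0, 0.0, 160.0]
wrist_force: [0.6, 1.2, -0.3]
gripper_width: -0.003
```

Request:
{"fn": "servo_tool", "kwargs": {"targets": [[-0.007,-0.005,0,0,0,0,0],[-0.007,-0.004,0,0,0,0,0],[-0.008,-0.003,0,0,0,0,0],[-0.008,-0.003,0,0,0,0,0]]}}

```text
time: 18.3
ee_pos: [647.1, 76.5, 34.6]
eef_rot: [-90.0, 0.0, 160.0]
wrist_force: [0.6, 0.4, -0.5]
gripper_width: 0.001
```

```bash
python3 look.py 11 side wrist
```

```text
18.4 [646.4  76.3  34.5] [-0.3 -0.3  1.3]
```

View pics/wrist11.png

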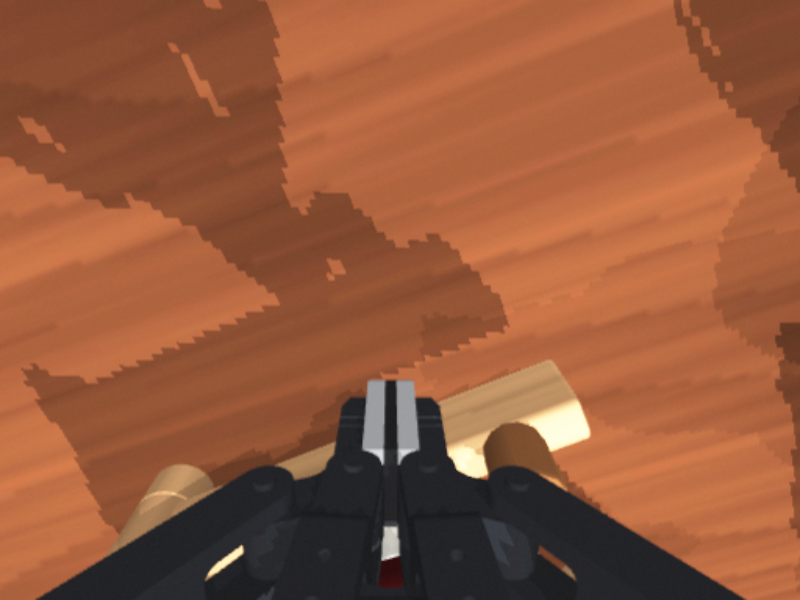

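View pics/side11.png

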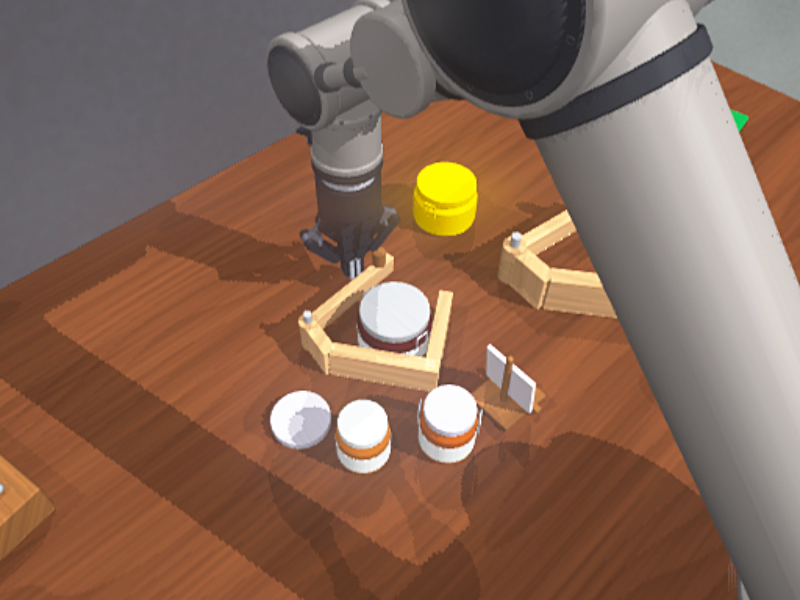

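The bar is swinging and almost shut (side view: knob at (379,258) in the 800-px picture, jar still seated). Continue slowly to the stop.

Request:
{"fn": "servo_tool", "kwargs": {"targets": [[-0.006,-0.002,0,0,0,0,0],[-0.004,-0.001,0,0,0,0,0],[-0.003,-0.001,0,0,0,0,0],[-0.003,0,0,0,0,0,0]]}}

```text
time: 18.8
ee_pos: [631.6, 72.6, 34.6]
eef_rot: [-90.0, 0.0, 160.0]
wrist_force: [1.0, 0.4, -0.4]
gripper_width: 0.001
```

Request:
{"fn": "servo_tool", "kwargs": {"targets": [[-0.002,0,0,0,0,0,0],[-0.002,0,0,0,0,0,0]]}}

```text
time: 19.0
ee_pos: [627.6, 72.7, 34.6]
eef_rot: [-90.0, 0.0, 160.0]
wrist_force: [0.6, -0.4, 0.1]
gripper_width: -0.004
```

Request:
{"fn": "servo_tool", "kwargs": {"targets": [[-0.002,0,0,0,0,0,0],[-0.001,0,0,0,0,0,0]]}}

```text
time: 19.2
ee_pos: [624.6, 72.8, 34.6]
eef_rot: [-90.0, -0.0, 160.0]
wrist_force: [0.8, 1.3, 0.1]
gripper_width: -0.004
```

Request:
{"fn": "servo_tool", "kwargs": {"targets": [[-0.001,0,0,0,0,0,0],[-0.001,0,0,0,0,0,0],[-0.001,0,0,0,0,0,0]]}}

```text
time: 19.5
ee_pos: [621.7, 72.8, 34.6]
eef_rot: [-90.0, 0.0, 160.0]
wrist_force: [1.3, 1.2, -0.0]
gripper_width: -0.002
```

Request:
{"fn": "servo_tool", "kwargs": {"targets": [[-0.001,0,0,0,0,0,0],[-0.001,0,0,0,0,0,0],[0,0,0,0,0,0,0]]}}

```text
time: 19.8
ee_pos: [621.1, 72.8, 34.8]
eef_rot: [-90.1, 0.2, 160.0]
wrist_force: [5.7, 1.3, -2.8]
gripper_width: -0.001
```

Hard resistance: at the stop. Ease off, retreat and check from above.

Request:
{"fn": "servo_tool", "kwargs": {"targets": [[-0.001,0,0,0,0,0,0],[0,0,0,0,0,0,0],[0.004,0,0,0,0,0,0],[0.01,0,0,0,0,0,0],[0.02,0,0,0,0,0,0],[0.01,0,0.04,0,0,0,0],[0,0,0.045,0,0,0,0],[0,0,0.045,0,0,0,0]]}}

```text
time: 20.6
ee_pos: [662.0, 72.6, 165.2]
eef_rot: [-89.9, -0.2, 160.0]
wrist_force: [0.1, -0.2, -0.6]
gripper_width: -0.002
```

Request:
{"fn": "servo_tool", "kwargs": {"targets": [[-0.02,0.005,0.045,0,0,0,0],[-0.04,0.01,0.03,0,0,0,0],[-0.04,0.01,0,0,0,0,0],[-0.04,0.01,0,0,0,0,0],[-0.025,0.01,0,0,0,0,0],[0,0,0,0,0,0,0],[0,0,0,0,0,0,0]]}}

```text
time: 21.3
ee_pos: [498.3, 117.6, 239.4]
eef_rot: [-90.0, 0.0, 160.0]
wrist_force: [-0.3, 0.5, 0.3]
gripper_width: -0.001
```

```bash
python3 look.py 12 wrist side; python3 fit2.py wrist12.pkl -2.5 -3; python3 - <<'E'
from h import *
from workcell import eyes
for n in("wrist","side"):
    d=eyes.get_image(n)
    for l,z in(("bar_hinge",32),("bar_knob",58),("small_jar_centre",37),("honey_jar_centre",35),("easel_centre",45),("jar_lid",0)):
        print(n,l,[(round(r["p"],2),onz(d,r["point"],z).round(1)[:2]) for r in eyes.landmark_of(l,d)])
E
```

```text
21.4 [499.2 117.2 238.9] [-0.5  0.1  0.6]
lid centre,r [-3.12 -3.08 42.5 ] n 118 rms 0.17
left inner slope deg -1.23 n 14 jar-face dist 46.68
left outer slope deg -1.16 n 17 jar-face dist 45.9
right inner slope deg 0.99 n 17 jar-face dist 47.17
right outer slope deg 1.37 n 17 jar-face dist 46.3
wrist bar_hinge [(0.83, array([616.7, 172.9])), (0.68, array([ 520.2, -101.8]))]
wrist bar_knob [(0.75, array([597.4,  47.3]))]
wrist small_jar_centre [(0.55, array([408. , 146.6]))]
wrist honey_jar_centre [(0.86, array([460. , 231.5])), (0.71, array([551.7,  92.9])), (0.2, array([492.8, 106.5]))]
wrist easel_centre [(0.84, array([395.8,  56.7]))]
wrist jar_lid [(0.57, array([541. , 254.3])), (0.42, array([622.5, 181.6]))]
side bar_hinge [(0.95, array([ 529.8, -104.5])), (0.55, array([617.6, 177.9]))]
side bar_knob [(0.81, array([598.6,  41.9])), (0.61, array([ 507.5, -283.8])), (0.37, array([517.8, 121. ]))]
side small_jar_centre [(0.85, array([409.8, 150.5]))]
side honey_jar_centre [(0.78, array([461.3, 220.1])), (0.25, array([530.1, 115.6]))]
side easel_centre [(0.83, array([398.4,  51.1]))]
side jar_lid [(0.93, array([536.4, 256.5]))]
```

View pics/wrist12.png

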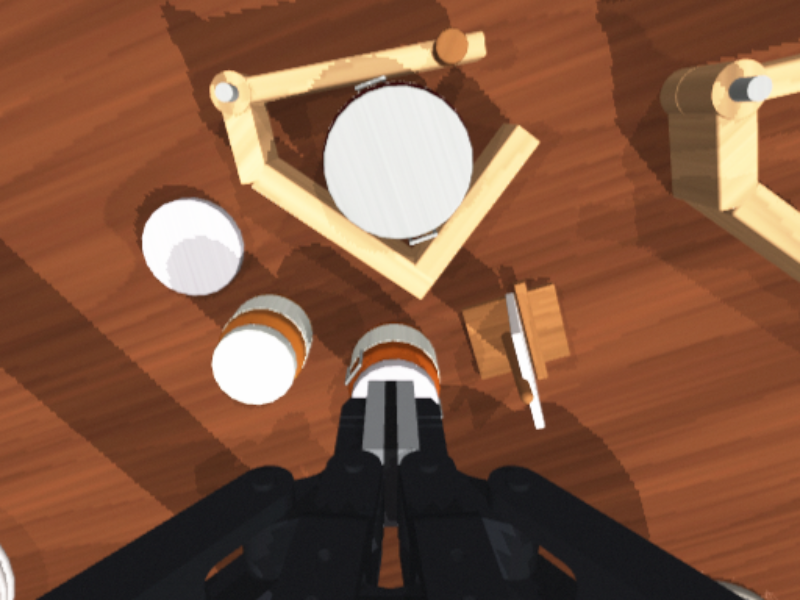

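View pics/side12.png

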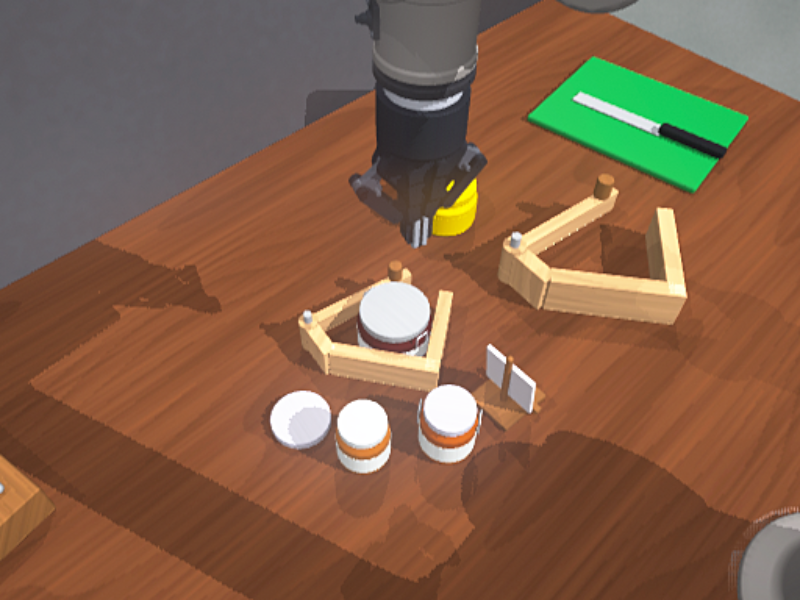

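```bash
python3 - <<'E'
from h import *
d=pickle.load(open("wrist12.pkl","rb")); im=d["img"]; H=hold(549,93,170.3)
pts=[[],[]]
s=np.arange(-22,22,.25)
for y in np.arange(-70,15,5.):
    P=np.array([[-57+k,y,46.] for k in s]); q=proj(d,H(P)).astype(np.float32)
    b=cv2.remap(im[:,:,1].astype(np.float32),q[None,:,0],q[None,:,1],cv2.INTER_CUBIC)[0]
    g=np.gradient(cv2.GaussianBlur(b[:,None],(1,9),1.5)[:,0])
    pts[0].append((y,s[np.argmax(g[:len(s)//2])])); pts[1].append((y,s[len(s)//2+np.argmin(g[len(s)//2:])]))
for L in pts:
    L=np.array(L); print(L[:,1]); k=abs(L[:,1]-np.median(L[:,1]))<2.5; p=np.polyfit(L[k,0],L[k,1],1); print("bar slope rad",-p[0].round(4), "offset at y=-40", np.polyval(p,-40))
a=np.arange(-110,110,.4);X,Y=np.meshgrid(a,a);q=proj(d,H(np.stack([X.ravel(),Y.ravel(),np.full(X.size,46.)],1))).astype(np.float32).reshape(*X.shape,2)
cv2.imwrite("pics/bar12.png",cv2.remap(im[:,:,::-1],q[...,0],q[...,1],cv2.INTER_CUBIC))
E
```

```text
[-6.25 -6.25 -6.25 -6.25 -6.   -6.   -6.   -6.   -5.75 -6.25 -6.   -6.5
 -6.25 -6.25 -6.25 -6.   -6.  ]
bar slope rad -0.0005 offset at y=-40 -6.137254901960781
[ 8.5   8.5   8.5   7.75  7.75  6.5   6.75  7.    6.75  6.75  7.   11.5
 10.25  9.75  9.25  7.    6.75]
bar slope rad 0.0036 offset at y=-40 7.660858497191012
```

View pics/bar12.png

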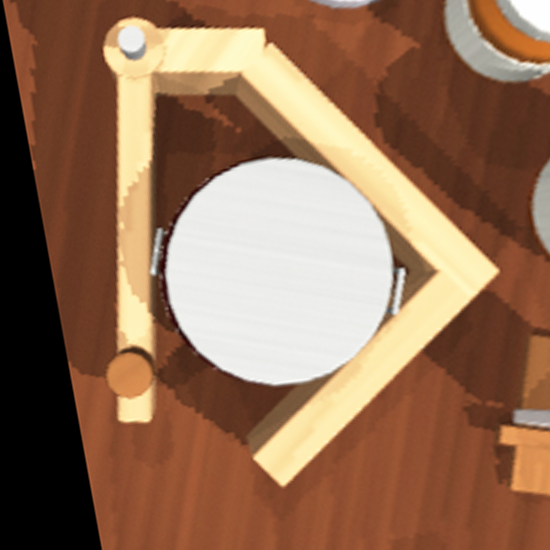

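The rectified view shows the bar parallel to the holder's y axis (0.00 rad), and the jar touches both faces. Hand in.

```bash
python3 -c "
from workcell import arm
print(arm.finish_job()); print(arm.state()['time'])"
```

```text
the job is handed in; nothing more can be done
None
the job is handed in; nothing more can be done
```

The big grey-lid jar is seated in the V of the smaller holder and the bar is closed behind it. The job was handed in at about 21.5 s; it reports no verdict.

**What I did:** I pushed the jar in with a two-finger cradle, then swung the bar from about 90° open to its stop with the shut fingers and backed the arm away.

**A check that failed:** after the first push, the overhead view showed a gap of about 5 mm at the right face, because the cradle stopped the jar sliding sideways. I pushed again with the shut fingers as a flat face, with the bar still open.

**Last checks:**
- **Jar:** the jar's axis was 45.9–46.7 mm from the left face and 46.3–47.2 mm from the right, against 46 mm ideal. The two edge fits for each face differ by up to 0.9 mm. The jar looks upright.
- **Bar:** the edge fits put it within 0.004 rad of closed.
- **Bystanders:** the small jars, easel and loose lid are where they started, within detector scatter. The largest disagreement is about 12 mm for the lid and 11 mm for the honey jar, and the pictures show neither moved.
- **Robot:** it was clear of everything, about 240 mm above the table.

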